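# Clear the paddle-headed dog from the board holder's T-slot

### The job

The circuit-board holder on the repair bench has to be cleared for a wider board. Slide the clamp dog with the flat upright paddle head along its T-slot to the open end, lift it out there, and stand it upright in the parts tray, setting it down rather than dropping it. Leave the dog with the round knob where it is.

Things in the scene. Friction and masses are not known exactly. Their poses are not given: they have to be found in the camera images.
- paddle_dog: Dog to remove: bare steel, 65 mm high, about 0.2 kg, slides freely. Foot 33 (x) x 40 (y) x 9 mm thick, captive in a T-slot; neck 12 x 20 mm up to 20 mm; then a flat upright paddle 16 mm thick (x), 34 mm long (y, along the slot), from 20 to 65 mm above the origin. Grip the paddle across x, pad centres about 46 mm above the origin. Origin: centre of foot's underside, z up.
- knob_dog: Dog to leave alone, in the other T-slot: bare steel, same foot and neck, but a round knob head 38 mm across; 55 mm high overall. Origin: centre of the foot's underside.
- holder: Fixed grey plate 220 (x) x 280 (y) x 10 mm with two aluminium T-slot rails along y, centred at x = -50 and +50 mm, tops at z = 28, 54 wide, from y = -60 (open mouth) to +140 (closed). Slot 38 wide, 12 high, floor z = 10; gap between lips 20. Beyond the mouth the bare plate is level with the slot floor: a dog lifts free once its origin passes y = -80 (-98 is safe). Origin: underside centre; z up.
- tray: Fixed empty square parts tray of bare aluminium, 150 x 150 mm outside, 20 mm high, 4 mm walls and floor, open on top. Origin: centre of its underside; x and y along its sides, z up.
Mind the look-alikes: they are no part of the job. What is shaped like the tray but pink or yellow is not meant.

How it is judged:
By the outcome, as a careful person would: the job done as asked, in the order asked, and still so for the second after the job is handed in, with the robot touching nothing.
It also fails if it takes over 42 s, if anything falls off the work surface, if the arm or the gripper's body presses on something with over 40 N, if the wrist force passes 120 N, or if a joint passes its speed limit or range.

### The arm

A 6-joint arm with a two-finger parallel gripper is mounted at the origin on the work surface. World frame = base frame: x ahead of the robot, y to its left, z up, the work surface at z = 0. Lengths are in m, angles in rad, forces in N, time in s.
With the tool pointing down it reaches from about 0.25 to 0.775 m from the base axis. Payload 8.9 kg.
Tool frame: the origin (TCP) lies at the very end of the fingers, on their centre line; the grasp point (between the pads) lies 19 mm behind it; x points along the fingers, y is the direction in which the jaws open and shut, and the axes are right-handed (so a half turn about x gives the same grasp; the last joint's range is limited). The gripper opens to 85 mm and grips with 20 to 120 N. Pads are 22 mm wide; open, the fingers measure 114 mm over their backs; the gripper's body (76 mm by 85 mm) begins 54 mm behind the grasp point. The pads swing forward as they close: fully open they stand 13 mm farther back than shut.
Start: joints at [-1.32, 0.291, -0.153, 1.127, 0, 1.431], TCP at [0.2, -0.486, 0.194] pointing down, gripper open.
Joint ranges: [-2.52, 2.52], [-0.91, 1.74], [-1.3, 1.37], [-1.96, 2.02], [-1.52, 1.47], [-3.14, 3.14]. Speed limits (rad/s): [2.22, 2.22, 2.79, 3.14, 3.14, 3.14].

### API

Orientations are given as a 3x3 rotation matrix whose columns are the frame's x, y, z axes.
In Python, from rig import * gives the robot as it stands.
- The arm moves only by the tool play_rows, never from a script. Its argument "series" is a list of rows, each an object of numbers: "dx", "dy", "dz": the shift along the tool's x, y, z each as a share of 0.25 m, from -1 to 1; "rx", "ry", "rz": the turn, a rotation vector about the tool's x, y, z each as a share of pi rad, from -1 to 1; "jaw": the finger opening in mm, from 0 to 85.4. A call has 1 to 12 rows; each row shifts and turns the pose as measured when the row begins, along the tool's axes as they then stand; what a row does not reach is not made up. A row lasts 1/8 s, in which the tool goes at most 62.5 mm and 10.7 degrees, less where a joint would pass 70% of its speed; a pose out of reach is approached as far as the arm can. A call with a number of a shift or a turn outside -1 to 1 is refused whole. A call with a gripper value outside its range is refused whole. The fingers move at their own pace and stop on an object; "squeeze" is the grip in N (left out, the last holds). Time passes only in rows, so rows that do not move let the fingers close. It gives the time, the measured TCP pose, the force and the opening at its end, in the units of the state.
- get_state(): the state, without advancing time (a new reading comes with each control period).
- camera(name): name is "scene" or "top" or "wrist"; returns a dict with "pixels" (420x560x3 uint8, red, green, blue), "camera_matrix" (3x3 intrinsics, pixels), "k1" (the pictures are not rectified: a ray, as slopes to the right and down, at radius r is drawn at 1 + k1 r^2 times it, then the intrinsics apply), "R" (3x3) and "t" (3): a world point X has camera coordinates R X + t. Camera axes: x right, y down, z forward; pixel columns grow to the right and rows downward; lengths in m; the calibration is good to about 2 mm. A picture is of the moment at which its call begins. There is no depth.
- finish_job(): hands the job in, once; it reports no verdict.
The state is a dict: "t": time; "joints": joint angles; "qvel": joint speeds; "tau": joint torques, N m; "tcp_pos": TCP position; "eef_rot": TCP orientation; "ft_force": force on the tool from outside, world axes, zero at the start; "ft_torque": the same for the moment, N m; "width": finger opening in m.
Only numpy, scipy, OpenCV 4.12 (cv2) and the standard library are available. Lean on these libraries where they do the work, as an engineer would, in place of code of your own. Each camera call takes 0.05 s, during which the arm holds its last target.

## Working session

There is one attempt and no reset: what is moved stays moved. The work goes in short steps, Python scripts to look and compute and a tool call to move; the robot and the scene stay as the last step left them, time stands still between calls to the robot, and variables do not carry over. Pictures are saved under pics/ and viewed, and the job is handed in when it is done.

Besides the shell and the picture viewer there is one more tool, called after ">>>" as name(argument=value, ...) on one line, values as JSON. play_rows: Moves the arm, as the interface text tells. Its arguments: {"type":"object","properties":{"series":{"type":"array","items":{"type":"object","properties":{"dx":{"type":"number","minimum":-1,"maximum":1},"dy":{"type":"number","minimum":-1,"maximum":1},"dz":{"type":"number","minimum":-1,"maximum":1},"rx":{"type":"number","minimum":-1,"maximum":1},"ry":{"type":"number","minimum":-1,"maximum":1},"rz":{"type":"number","minimum":-1,"maximum":1},"jaw":{"type":"number"}}}},"squeeze":{"type":"number"}},"required":["series"]}

```bash
mkdir -p pics; cat > h.py <<'E'
from rig import *
import numpy as np, cv2
def snap(n,tag):
    c=camera(n); cv2.imwrite(f'pics/{tag}.png',cv2.cvtColor(c['pixels'],cv2.COLOR_RGB2BGR))
    np.savez(f'pics/{tag}.npz',**c); return c
def load(tag): return dict(np.load(f'pics/{tag}.npz'))
def ray(c,u,v):
    K=c['camera_matrix'];k=float(c['k1'])
    d=np.array([(u-K[0,2])/K[0,0],(v-K[1,2])/K[1,1]]);s=d.copy()
    for _ in range(30): s=d/(1+k*(s@s))
    R=c['R'];return -R.T@c['t'], R.T@np.array([s[0],s[1],1])
def onz(c,u,v,z):
    o,d=ray(c,u,v);return o+d*(z-o[2])/d[2]
def proj(c,X):
    X=np.atleast_2d(X)@c['R'].T+c['t'];s=X[:,:2]/X[:,2:];s=s*(1+float(c['k1'])*(s**2).sum(1,keepdims=True))
    K=c['camera_matrix'];return s*[K[0,0],K[1,1]]+[K[0,2],K[1,2]]
E
python3 - <<'E'
from h import *
for n in('scene','top','wrist'): snap(n,n+'0')
s=get_state();print(s['t'],s['tcp_pos'],s['eef_rot'].round(3) if hasattr(s['eef_rot'],'round') else s['eef_rot'],s['width'],s['ft_force'])
E
```

```text
0.15 [ 0.19941809 -0.48525526  0.19356124] [[-0.     0.38  -0.925]
 [ 0.001 -0.925 -0.38 ]
 [-1.    -0.001 -0.   ]] 0.08578754638070263 [ 0.35698964 -0.22990877 -0.49898507]
```

View pics/scene0.png

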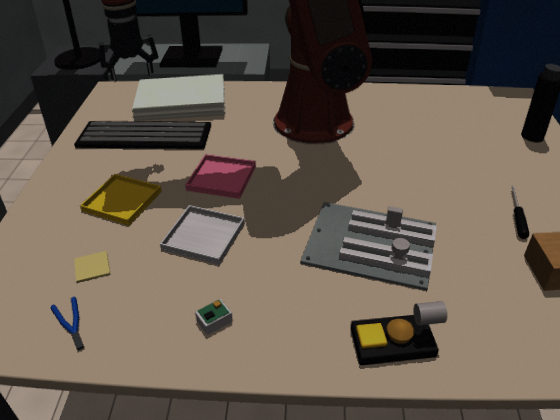

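View pics/top0.png

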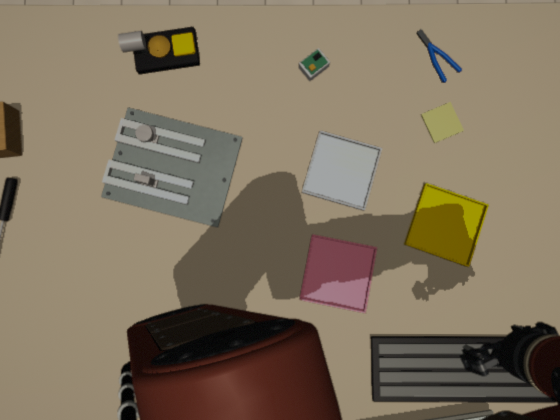

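View pics/wrist0.png

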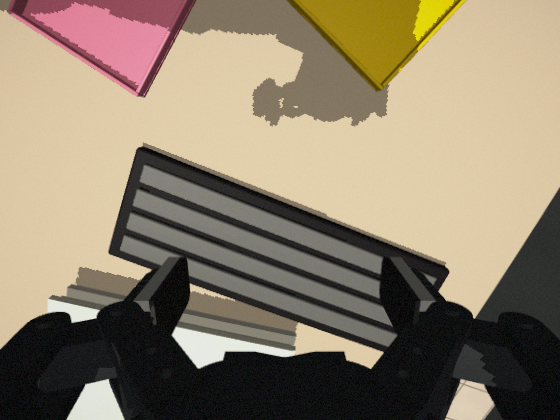

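Candidates: the dogs in the top view are at (145,178), with a thin rectangular head, and (145,133), with a round head. The first fits the paddle. The trays are at (341,170) bare aluminium, (338,273) pink and (446,224) yellow; the bare one is meant. I'll confirm both in an enlarged crop.

```bash
python3 - <<'E'
from h import *
t=cv2.imread('pics/top0.png');s=cv2.imread('pics/scene0.png')
a=cv2.resize(t[100:235,95:250],None,fx=3.87,fy=3.87,interpolation=cv2.INTER_CUBIC)[:520]
cv2.imwrite('pics/c1.png',a)
b=cv2.resize(s[195:290,300:445],None,fx=5,fy=5,interpolation=cv2.INTER_CUBIC)
cv2.imwrite('pics/c2.png',b)
c=load('top0')
for uv in [(341,170),(145,178),(145,133)]: print(uv,onz(c,*uv,0.05))
E
```

```text
(341, 170) [ 0.53854674 -0.25675259  0.05      ]
(145, 178) [0.52224305 0.18001616 0.05      ]
(145, 133) [0.62458127 0.18237302 0.05      ]
```

View pics/c1.png

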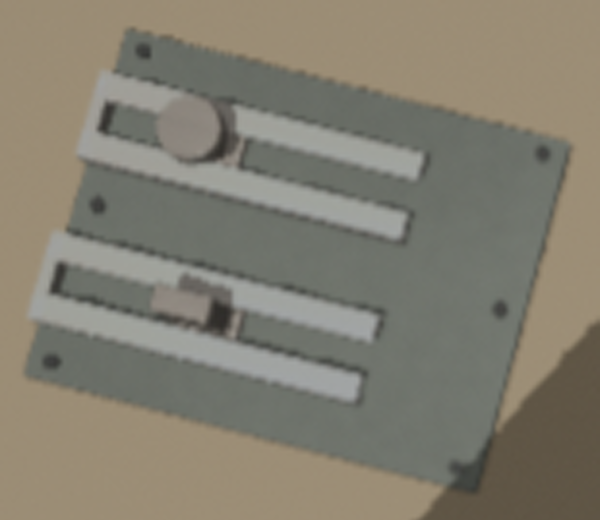

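View pics/c2.png

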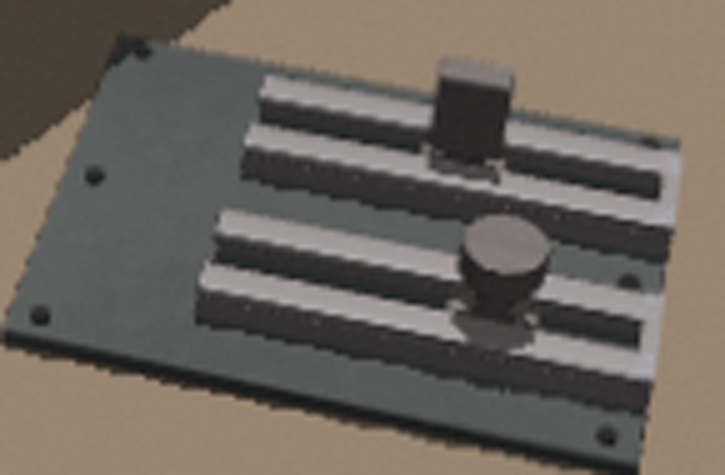

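```bash
python3 - <<'E'
from h import *
from scipy.optimize import least_squares
c=load('top0')
cr=lambda p:(p[0]/3.87+95-.4,p[1]/3.87+100-.4)
P=[onz(c,*cr(p),0.010)[:2] for p in [(127,30),(570,145),(478,490),(25,375)]]
P=np.array(P);print(P.round(4))
# local: crop TL = (+y closed, far x) ; y axis closed=+140 
L=np.array([[1,140],[1,-140],[-1,-140],[-1,140]],float);L[:,0]*=110;L/=1000
def f(q):
    R=np.array([[np.cos(q[2]),-np.sin(q[2])],[np.sin(q[2]),np.cos(q[2])]]);return (L@R.T+q[:2]-P).ravel()
r=least_squares(f,[.55,.15,0]);print('holder',r.x,np.degrees(r.x[2]),(r.fun*1000).round(1))
R=np.array([[np.cos(r.x[2]),-np.sin(r.x[2])],[np.sin(r.x[2]),np.cos(r.x[2])]])
inv=lambda X:R.T@(X[:2]-r.x[:2])
for nm,ps,z in [('rail mouth',[(425,152),(427,178),(407,212),(404,241),(382,312),(378,340),(363,375),(357,403)],.028),('padtop',[(154,284),(152,308),(216,296),(207,320)],.075),('knob',[(189,127)],.065)]:
    for p in ps:
        X=onz(c,*cr(p),z);print(nm,X.round(4),(inv(X)*1000).round(1))
# scene check: paddle top corners
s=load('scene0');cs=lambda p:(p[0]/5+300-.4,p[1]/5+195-.4)
for p in [(440,80),(508,88),(514,68),(447,60)]:
    X=onz(s,*cs(p),.075);print('scene pad',X.round(4),(inv(X)*1000).round(1))
# tray
im=cv2.imread('pics/top0.png');hsv=cv2.cvtColor(im,cv2.COLOR_BGR2HSV)
m=((hsv[...,1]<60)&(hsv[...,2]>110)).astype(np.uint8);m[:,:295]=0;m[:,390:]=0;m[:125]=0;m[220:]=0
m=cv2.morphologyEx(m,cv2.MORPH_CLOSE,np.ones((5,5)))
cn=max(cv2.findContours(m,0,1)[0],key=cv2.contourArea);rc=cv2.minAreaRect(cn);print(rc)
for z in(0,.02):
    B=np.array([onz(c,*p,z)[:2] for p in cv2.boxPoints(rc)]);print(z,B.round(4).tolist(),B.mean(0),[np.linalg.norm(B[i]-B[i-1]).round(4) for i in range(4)],np.degrees(np.arctan2(*(B[1]-B[0])[::-1])))
E
```

```text
[[ 0.6966  0.2359]
 [ 0.6247 -0.0324]
 [ 0.4167  0.0213]
 [ 0.4863  0.2907]]
holder [ 0.5560774   0.12887627 -0.25588793] -14.661298503610835 [ 1.3  0.5  2.3 -2.  -2.5  0.  -1.2  1.4]
rail mouth [0.6162 0.0521 0.028 ] [ 77.6 -59. ]
rail mouth [0.6005 0.0508 0.028 ] [ 62.8 -64.3]
rail mouth [0.5801 0.0624 0.028 ] [ 40.1 -58.2]
rail mouth [0.5627 0.0639 0.028 ] [ 22.9 -61.1]
rail mouth [0.5204 0.0763 0.028 ] [-21.2 -59.8]
rail mouth [0.5038 0.0785 0.028 ] [-37.8 -62. ]
rail mouth [0.4832 0.0869 0.028 ] [-59.9 -59. ]
rail mouth [0.4667 0.0902 0.028 ] [-76.7 -60. ]
padtop [0.5292 0.1964 0.075 ] [-43.1  58.5]
padtop [0.5155 0.1972 0.075 ] [-56.5  55.8]
padtop [0.5222 0.1615 0.075 ] [-41.  23.]
padtop [0.5086 0.1662 0.075 ] [-55.4  24.1]
knob [0.6219 0.1817 0.065 ] [50.4 67.8]
scene pad [0.5251 0.1677 0.075 ] [-39.8  29.8]
scene pad [0.5296 0.1981 0.075 ] [-43.1  60.3]
scene pad [0.5151 0.2028 0.075 ] [-58.4  61.2]
scene pad [0.5105 0.1726 0.075 ] [-55.2  30.8]
((341.76416015625, 170.07546997070312), (67.99346923828125, 67.30667114257812), 15.945395469665527)
0 [[0.4937, -0.1669], [0.6473, -0.2118], [0.6017, -0.3643], [0.4495, -0.3177]] [ 0.54808886 -0.26515838] [np.float64(0.1571), np.float64(0.16), np.float64(0.1592), np.float64(0.1592)] -16.289004582838288
0.02 [[0.491, -0.1659], [0.6419, -0.21], [0.5971, -0.3598], [0.4476, -0.314]] [ 0.54440871 -0.26244726] [np.float64(0.1543), np.float64(0.1572), np.float64(0.1564), np.float64(0.1564)] -16.289004582838285
```

The top view shows the paddle dog at holder (-50, 42), the knob dog in the other slot, and the bare tray centred near (0.545, -0.262). The scene view agrees on the paddle dog. I'll rotate the tool first.

>>> play_rows(series=[{"rx":-0.058,"jaw":85},{"rx":-0.058},{"rx":-0.058},{"rx":-0.058},{"rx":-0.058},{}])

```text
schema error: expected keys dx, dy, dz, rx, ry, rz, jaw
```

```bash
cat >> h.py <<'E'
def go(x,y,z,yaw=-14.66):
    s=get_state();R=np.array(s['eef_rot']);p=np.array(s['tcp_pos'])
    d=R.T@(np.array([x,y,z])-p)
    Y=np.radians(yaw);c,n=np.cos(Y),np.sin(Y)
    T=np.array([[0,c,n],[0,n,-c],[-1,0,0]])
    rv=cv2.Rodrigues(R.T@T)[0].ravel()
    print('t',s['t'],'tcp',p.round(4),'w',s['width'],'F',np.round(s['ft_force'],1),'q',np.round(s['joints'],2))
    print('shift mm',(d*1000).round(1),'share',(d/.25).round(3),'rot share',(rv/np.pi).round(4))
E
python3 -c "
from h import *
go(.5185,.1827,.194)"
```

```text
t 0.15 tcp [ 0.1994 -0.4853  0.1936] w 0.08578754638070263 F [ 0.4 -0.2 -0.5] q [-1.32  0.29 -0.15  1.13  0.    1.43]
shift mm [ 1.000e-01 -4.966e+02 -5.490e+02] share [ 1.000e-03 -1.986e+00 -2.196e+00] rot share [-2.945e-01 -2.000e-04  3.000e-04]
```

>>> play_rows(series=[{"dx":0,"dy":0,"dz":0,"rx":-0.058,"ry":0,"rz":0,"jaw":85},{"dx":0,"dy":0,"dz":0,"rx":-0.058,"ry":0,"rz":0,"jaw":85},{"dx":0,"dy":0,"dz":0,"rx":-0.058,"ry":0,"rz":0,"jaw":85},{"dx":0,"dy":0,"dz":0,"rx":-0.058,"ry":0,"rz":0,"jaw":85},{"dx":0,"dy":0,"dz":0,"rx":-0.058,"ry":0,"rz":0,"jaw":85},{"dx":0,"dy":0,"dz":0,"rx":0,"ry":0,"rz":0,"jaw":85}])

```text
t: 0.9
tcp_pos: [0.1991, -0.484, 0.192]
eef_rot: [[-0.001, 0.97, -0.243], [0.004, -0.243, -0.97], [-1.0, -0.002, -0.004]]
ft_force: [-0.1, -0.4, 0.7]
width: 0.0853
```

```bash
python3 -c "
from h import *
go(.5185,.1827,.15)"
```

```text
t 0.9 tcp [ 0.1991 -0.484   0.192 ] w 0.08530091290153688 F [-0.1 -0.4  0.7] q [-1.32  0.29 -0.16  1.13  0.    0.5 ]
shift mm [  44.5  147.8 -724.2] share [ 0.178  0.591 -2.897] rot share [ 0.0033 -0.0012  0.0007]
```

>>> play_rows(series=[{"dx":0,"dy":0.05,"dz":-0.1,"rx":0,"ry":0,"rz":0,"jaw":85},{"dx":0,"dy":0.05,"dz":-0.2,"rx":0,"ry":0,"rz":0,"jaw":85},{"dx":0,"dy":0.05,"dz":-0.2,"rx":0,"ry":0,"rz":0,"jaw":85},{"dx":0,"dy":0.05,"dz":-0.2,"rx":0,"ry":0,"rz":0,"jaw":85},{"dx":0,"dy":0.05,"dz":-0.2,"rx":0,"ry":0,"rz":0,"jaw":85},{"dx":0,"dy":0.05,"dz":-0.2,"rx":0,"ry":0,"rz":0,"jaw":85},{"dx":0,"dy":0.05,"dz":-0.2,"rx":0,"ry":0,"rz":0,"jaw":85},{"dx":0,"dy":0.05,"dz":-0.2,"rx":0,"ry":0,"rz":0,"jaw":85},{"dx":0,"dy":0.05,"dz":-0.2,"rx":0,"ry":0,"rz":0,"jaw":85},{"dx":0,"dy":0.05,"dz":-0.2,"rx":0,"ry":0,"rz":0,"jaw":85},{"dx":0,"dy":0.05,"dz":-0.2,"rx":0,"ry":0,"rz":0,"jaw":85},{"dx":0,"dy":0.05,"dz":-0.2,"rx":0,"ry":0,"rz":0,"jaw":85}])

```text
t: 2.4
tcp_pos: [0.5082, 0.0415, 0.1937]
eef_rot: [[0.002, 0.951, -0.309], [0.002, -0.309, -0.951], [-1.0, 0.001, -0.003]]
ft_force: [-0.3, -1.2, -0.4]
width: 0.0854
```

```bash
python3 -c "
from h import *
go(.5185,.1827,.15)"
```

```text
t 2.4 tcp [0.5082 0.0415 0.1937] w 0.085403948424021 F [-0.3 -1.2 -0.4] q [-0.06  0.26 -0.2   1.11  0.    1.82]
shift mm [  44.   -33.9 -137.4] share [ 0.176 -0.136 -0.55 ] rot share [-0.0185 -0.0009 -0.0004]
```

>>> play_rows(series=[{"dx":0.04,"dy":-0.045,"dz":-0.18,"rx":-0.009,"ry":0,"rz":0,"jaw":85},{"dx":0.06,"dy":-0.045,"dz":-0.16,"rx":-0.009,"ry":0,"rz":0,"jaw":85},{"dx":0.04,"dy":-0.03,"dz":-0.1,"rx":0,"ry":0,"rz":0,"jaw":85},{"dx":0,"dy":0,"dz":0,"rx":0,"ry":0,"rz":0,"jaw":85}])

```text
t: 2.9
tcp_pos: [0.5126, 0.1624, 0.1571]
eef_rot: [[0.002, 0.964, -0.267], [0.003, -0.267, -0.964], [-1.0, 0.001, -0.003]]
ft_force: [0.6, -0.0, -0.3]
width: 0.0851
```

```bash
python3 -c "
from h import *
go(.5185,.1827,.15)
snap('wrist','wrist1')"
```

```text
t 2.9 tcp [0.5126 0.1624 0.1571] w 0.08510069772063558 F [ 0.6 -0.  -0.3] q [ 0.17  0.34 -0.19  1.04  0.    2.01]
shift mm [  7.1   0.2 -21.1] share [ 0.029  0.001 -0.085] rot share [-0.0047 -0.001  -0.0005]
```

View pics/wrist1.png

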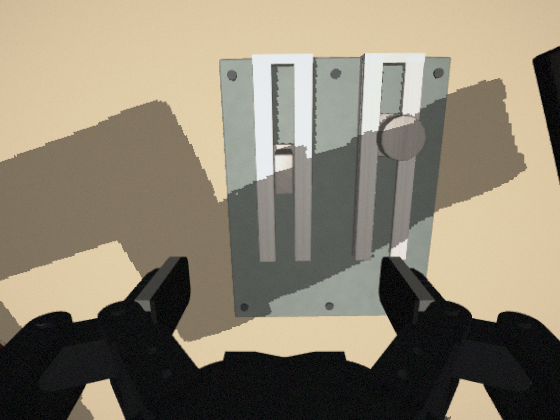

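```bash
python3 - <<'E'
from h import *
w=cv2.imread('pics/wrist1.png')
cv2.imwrite('pics/w1c.png',cv2.resize(w[130:270,240:340],None,fx=4,fy=4,interpolation=cv2.INTER_CUBIC))
c=load('wrist1')
for p,z in [((259.5,262),.028),((310,262),.028),((356,258),.028),((407,256),.028),((252.5,55),.028),((312.5,55),.028),((235,317.5),.01),((219.5,59.5),.01),((449.5,57),.01),((429,315),.01)]:
    print(p,onz(c,*p,z).round(4))
E
```

```text
(259.5, 262) [0.4665 0.0922 0.028 ]
(310, 262) [0.5173 0.0781 0.028 ]
(356, 258) [0.5647 0.0696 0.028 ]
(407, 256) [0.6166 0.0574 0.028 ]
(252.5, 55) [0.5175 0.2848 0.028 ]
(312.5, 55) [0.5685 0.2707 0.028 ]
(235, 317.5) [0.4148 0.0238 0.01  ]
(219.5, 59.5) [0.4858 0.2927 0.01  ]
(449.5, 57) [0.6953 0.2381 0.01  ]
(429, 315) [ 0.6346 -0.0346  0.01  ]
```

View pics/w1c.png

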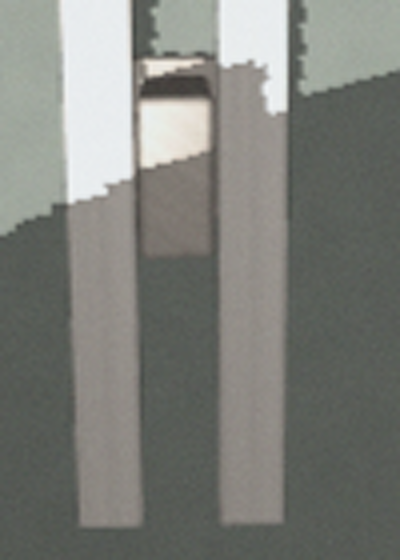

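```bash
python3 - <<'E'
from h import *
c=load('wrist1'); print('cam',(-c['R'].T@c['t']).round(3),c['R'][2].round(3))
B=[onz(c,240+x/4-.4,130+y/4-.4,.075)[:2] for x,y in [(138,97),(211,97),(211,256),(145,256)]]
B=np.array(B);print(B.round(4),B.mean(0))
for i in range(4): print(np.linalg.norm(B[i]-B[i-1]))
# rail axis from edges
m=(np.array([.4665,.0922])+[.5173,.0781])/2; e=(np.array([.5175,.2848])+[.5685,.2707])/2
print('rail',m,e,np.linalg.norm(e-m),'yaw',np.degrees(np.arctan2(-(e-m)[0],(e-m)[1])))
d=(e-m)/np.linalg.norm(e-m); q=B.mean(0)-m; print('along',q@d,'across',d[0]*q[1]-d[1]*q[0])
E
```

```text
cam [0.53  0.228 0.337] [-0.07  -0.261 -0.963]
[[0.5148 0.201 ]
 [0.529  0.1971]
 [0.5204 0.1653]
 [0.5072 0.1689]] [0.51783706 0.18305802]
0.03293967458791676
0.014694597927134777
0.03292205287531293
0.013730161112462067
rail [0.4919  0.08515] [0.543   0.27775] 0.19926356917409663 yaw -14.859181637402758
along 0.10128528825104631 across 3.824976736111624e-05
```

The wrist view shows the paddle top at px (275–293, 154–194), which puts it at (0.518, 0.183). It is centred on the rail axis, with yaw -14.9°, and agrees with the top view. Next I align and descend.

>>> play_rows(series=[{"dx":0.03,"dy":0,"dz":-0.085,"rx":-0.004,"ry":0,"rz":0,"jaw":85},{"dx":0.1,"dy":0,"dz":-0.02,"rx":0,"ry":0,"rz":0,"jaw":85},{"dx":0.1,"dy":0,"dz":0,"rx":0,"ry":0,"rz":0,"jaw":85},{"dx":0,"dy":0,"dz":0,"rx":0,"ry":0,"rz":0,"jaw":85}])

```text
t: 3.45
tcp_pos: [0.5231, 0.1871, 0.0996]
eef_rot: [[0.006, 0.965, -0.264], [0.003, -0.264, -0.965], [-1.0, 0.005, -0.004]]
ft_force: [0.3, -0.1, 0.1]
width: 0.0854
```

```bash
python3 -c "
from h import *
go(.518,.183,.037,-14.86)"
```

```text
t 3.45 tcp [0.5231 0.1871 0.0996] w 0.08541105837211926 F [ 0.3 -0.1  0.1] q [ 0.21  0.41 -0.24  0.92  0.    2.05]
shift mm [62.6 -4.1  5.5] share [ 0.25  -0.016  0.022] rot share [-0.0023 -0.0014 -0.0016]
```

>>> play_rows(series=[{"dx":0.08,"dy":-0.016,"dz":0.022,"rx":-0.002,"ry":-0.001,"rz":-0.002,"jaw":85},{"dx":0.08,"dy":0,"dz":0,"rx":0,"ry":0,"rz":0,"jaw":70},{"dx":0.05,"dy":0,"dz":0,"rx":0,"ry":0,"rz":0,"jaw":60},{"dx":0,"dy":0,"dz":0,"rx":0,"ry":0,"rz":0,"jaw":60}])

```text
t: 3.95
tcp_pos: [0.5216, 0.1829, 0.0497]
eef_rot: [[0.005, 0.965, -0.261], [0.003, -0.261, -0.965], [-1.0, 0.004, -0.004]]
ft_force: [0.3, -1.1, -0.2]
width: 0.0603
```

```bash
python3 -c "
from h import *
go(.518,.183,.037,-14.86)"
```

```text
t 3.95 tcp [0.5216 0.1829 0.0497] w 0.06028593864346756 F [ 0.3 -1.1 -0.2] q [ 0.2   0.46 -0.31  0.8   0.    2.04]
shift mm [12.6 -3.6  0.9] share [ 0.051 -0.014  0.004] rot share [-0.0016 -0.0012 -0.0012]
```

>>> play_rows(series=[{"dx":0.04,"dy":-0.016,"dz":0.004,"rx":-0.0016,"ry":-0.0012,"rz":-0.0012,"jaw":50},{"dx":0.014,"dy":-0.004,"dz":0,"rx":0,"ry":0,"rz":0,"jaw":40},{"dx":0,"dy":0,"dz":0,"rx":0,"ry":0,"rz":0,"jaw":40}])

```text
t: 4.32
tcp_pos: [0.5175, 0.1836, 0.0369]
eef_rot: [[0.002, 0.967, -0.257], [0.001, -0.257, -0.967], [-1.0, 0.002, -0.001]]
ft_force: [-0.2, 0.7, 0.5]
width: 0.04
```

```bash
python3 -c "
from h import *
go(.518,.183,.037,-14.86)
snap('wrist','wrist2')"
```

```text
t 4.325 tcp [0.5175 0.1836 0.0369] w 0.04003629935703978 F [-0.2  0.7  0.5] q [ 0.21  0.47 -0.33  0.77  0.    2.04]
shift mm [-0.1  0.7  0.5] share [-0.     0.003  0.002] rot share [-0.     -0.0003 -0.0006]
```

View pics/wrist2.png

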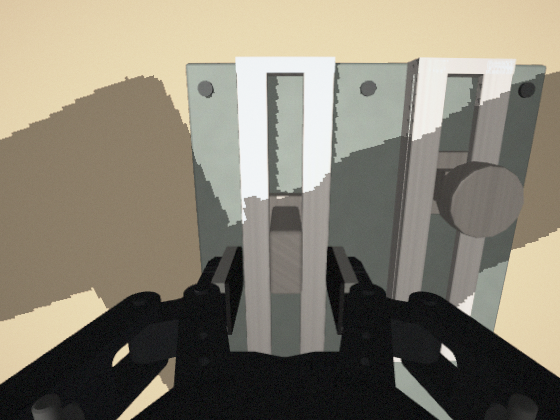

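The paddle, at px (270–302, 207–293), is centred between the pads at columns 240 and 330. Closing.

>>> play_rows(series=[{"dx":0,"dy":0.003,"dz":0,"rx":0,"ry":0,"rz":0,"jaw":22},{"dx":0,"dy":0,"dz":0,"rx":0,"ry":0,"rz":0,"jaw":12},{"dx":0,"dy":0,"dz":0,"rx":0,"ry":0,"rz":0,"jaw":12},{"dx":0,"dy":0,"dz":0,"rx":0,"ry":0,"rz":0,"jaw":12}], squeeze=50)

```text
t: 4.88
tcp_pos: [0.5185, 0.1835, 0.0375]
eef_rot: [[0.002, 0.967, -0.257], [0.001, -0.257, -0.967], [-1.0, 0.002, -0.001]]
ft_force: [-1.1, 0.7, -0.6]
width: 0.0127
```

```bash
python3 -c "
from h import *
s=get_state()
d=np.array([-.2564,-.9666])
p=s['tcp_pos'][:2]
E=np.array([.4919,.08515])+d*.040   # holder y -100
go(E[0],E[1],s['tcp_pos'][2],-14.86)"
```

```text
t 4.875 tcp [0.5185 0.1835 0.0375] w 0.012698200369651228 F [-1.1  0.7 -0.6] q [ 0.21  0.47 -0.33  0.77  0.    2.04]
shift mm [ -0.2  -0.4 141.9] share [-0.001 -0.002  0.568] rot share [-0.     -0.0004 -0.0007]
```

>>> play_rows(series=[{"dx":0,"dy":0,"dz":0,"rx":0,"ry":0,"rz":0,"jaw":5},{"dx":0,"dy":0,"dz":0,"rx":0,"ry":0,"rz":0,"jaw":5}])

```text
t: 5.12
tcp_pos: [0.5189, 0.1843, 0.0396]
eef_rot: [[0.004, 0.967, -0.256], [0.002, -0.256, -0.967], [-1.0, 0.003, -0.003]]
ft_force: [-0.8, 0.2, -0.7]
width: 0.0048
```

```bash
python3 -c "
from h import *
go(.518,.183,.0375,-14.86)
snap('wrist','wrist3');snap('scene','scene3')
cv2.imwrite('pics/s3c.png',cv2.resize(cv2.imread('pics/scene3.png')[130:290,290:450],None,fx=3.5,fy=3.5))"
```

```text
t 5.125 tcp [0.5189 0.1843 0.0396] w 0.004759166926266697 F [-0.8  0.2 -0.7] q [ 0.21  0.47 -0.32  0.77  0.    2.04]
shift mm [ 2.1 -0.6  1.5] share [ 0.008 -0.002  0.006] rot share [ 0.0002 -0.001  -0.0011]
```

View pics/wrist3.png

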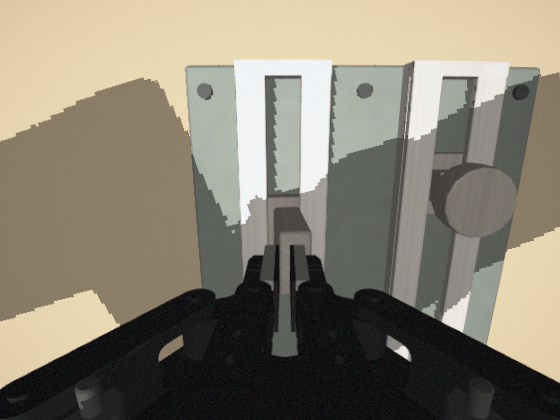

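View pics/s3c.png

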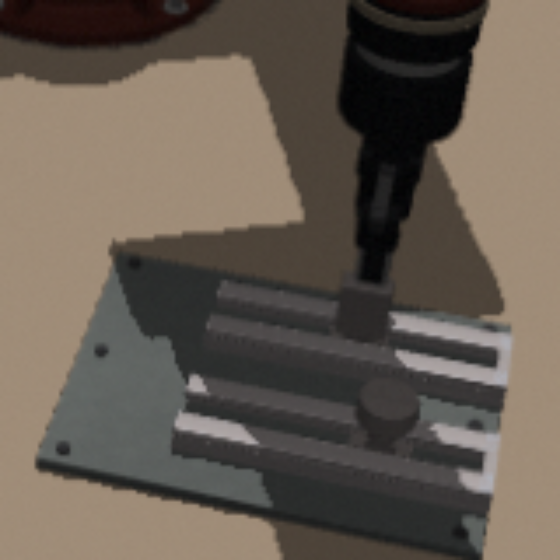

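```bash
python3 - <<'E'
from h import *
s=get_state();p=np.array(s['tcp_pos']);R=np.array(s['eef_rot']);print(p,s['t'])
g=p-R[:,0]*.019
for tag in('wrist3','scene3'):
    c=load(tag)
    print(tag,'tcp',proj(c,p),'grasp',proj(c,g),'paddle top corners @.075')
    d=np.array([.2564,.9666]);x=np.array([.9666,-.2564]);o=np.array([.518,.183])
    print(proj(c,[np.r_[o+a*.008*x+b*.017*d,z] for z in(.075,.03) for a,b in[(-1,1),(1,1),(1,-1),(-1,-1)]]).round(0))
w=cv2.imread('pics/wrist3.png');cv2.imwrite('pics/w3c.png',cv2.resize(w[180:370,220:350],None,fx=4,fy=3,interpolation=cv2.INTER_CUBIC)+0)
l=cv2.resize(w[180:370,220:350],None,fx=4,fy=3,interpolation=cv2.INTER_CUBIC);cv2.imwrite('pics/w3c.png',np.clip(255*(l/255.)**.5,0,255).astype(np.uint8))
l=cv2.resize(cv2.imread('pics/scene3.png')[180:250,340:440],None,fx=7,fy=7,interpolation=cv2.INTER_CUBIC);cv2.imwrite('pics/s3d.png',np.clip(255*(l/255.)**.5,0,255).astype(np.uint8))
E
```

```text
[0.51908192 0.18420332 0.03931796] 5.225
wrist3 tcp [[284.89406586 234.20267698]] grasp [[284.98447317 246.92996082]] paddle top corners @.075
[[267. 230.]
 [301. 230.]
 [300. 294.]
 [268. 294.]
 [270. 205.]
 [297. 205.]
 [296. 256.]
 [271. 256.]]
scene3 tcp [[392.45886597 220.97076025]] grasp [[393.51856661 214.68319871]] paddle top corners @.075
[[402. 208.]
 [401. 212.]
 [386. 210.]
 [387. 205.]
 [399. 223.]
 [398. 227.]
 [384. 224.]
 [385. 220.]]
```

View pics/w3c.png

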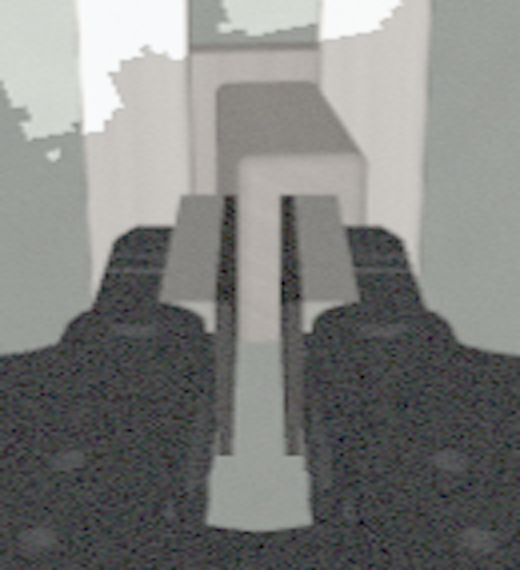

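View pics/s3d.png

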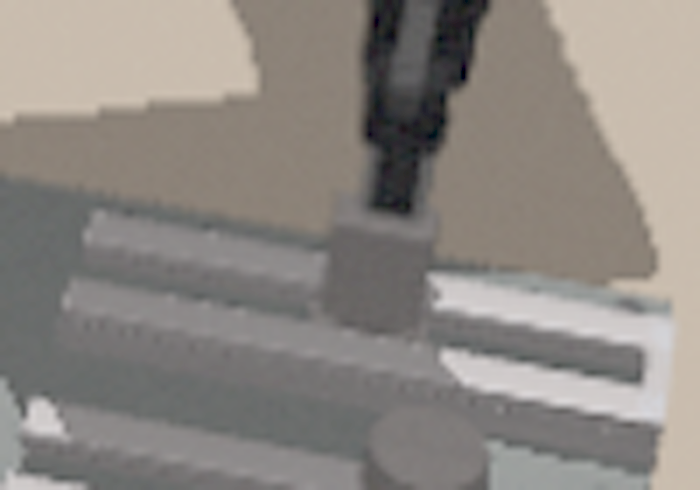

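```bash
python3 - <<'E'
from h import *
s=get_state();p=np.array(s['tcp_pos']);R=np.array(s['eef_rot']);print({k:np.round(v,3) for k,v in s.items()})
c=load('wrist3');print(c['camera_matrix'],c['k1'])
for back in range(0,80,10):
    q=p-R[:,0]*back/1000
    e=[proj(c,q+R[:,1]*a-R[:,2]*.011)[0].round(1) for a in(-.0427,.0427,-.0024,.0024)]
    print(back,*e)
E
```

```text
{'t': np.float64(5.225), 'joints': array([ 2.070e-01,  4.690e-01, -3.240e-01,  7.730e-01,  1.000e-03,
        2.037e+00]), 'qvel': array([-0.002,  0.006, -0.003, -0.004, -0.   , -0.   ]), 'tau': array([ -0.183, -59.958,  27.98 ,  -0.298,  -0.108,   0.   ]), 'tcp_pos': array([0.519, 0.184, 0.039]), 'eef_rot': array([[ 0.004,  0.967, -0.256],
       [ 0.002, -0.256, -0.967],
       [-1.   ,  0.004, -0.003]]), 'ft_force': array([-0.54 ,  0.154,  1.662]), 'ft_torque': array([ 0.098,  0.229, -0.058]), 'width': np.float64(0.005)}
[[323.25993422   0.         284.19182842]
 [  0.         323.25993422 205.17487941]
 [  0.           0.           1.        ]] -0.030199021392370663
0 [211.8 216.4] [358.  216.6] [280.8 216.5] [289.  216.5]
10 [208. 222.] [361.9 222.1] [280.6 222.1] [289.3 222.1]
20 [203.7 228.1] [366.4 228.3] [280.4 228.2] [289.6 228.3]
30 [198.9 235. ] [371.3 235.2] [280.2 235.2] [289.9 235.2]
40 [193.4 242.8] [376.8 242.9] [280. 243.] [290.3 243. ]
50 [187.3 251.6] [383.1 251.8] [279.7 251.8] [290.8 251.8]
60 [180.2 261.7] [390.3 261.9] [279.4 262. ] [291.2 262. ]
70 [172.1 273.4] [398.6 273.5] [279.  273.7] [291.8 273.7]
```

The fingers closed just above the paddle. The drawn fingertips sit about 40 mm behind the reported TCP: rows 245 (shut) and 258 (open), where the projected TCP would be near 216. I also see the paddle top leaning slightly. I'll lift, reopen and look.

>>> play_rows(series=[{"dx":-0.06,"dy":0,"dz":0,"rx":0,"ry":0,"rz":0,"jaw":5},{"dx":-0.02,"dy":0,"dz":0,"rx":0,"ry":0,"rz":0,"jaw":60},{"dx":0,"dy":0,"dz":0,"rx":0,"ry":0,"rz":0,"jaw":60},{"dx":0,"dy":0,"dz":0,"rx":0,"ry":0,"rz":0,"jaw":60}])

```text
t: 5.72
tcp_pos: [0.5195, 0.184, 0.0608]
eef_rot: [[0.005, 0.967, -0.256], [0.002, -0.256, -0.967], [-1.0, 0.004, -0.003]]
ft_force: [0.7, -0.3, -0.6]
width: 0.0588
```

```bash
python3 - <<'E'
from h import *
go(.518,.183,-.003,-14.86)
c=snap('wrist','wrist4')
s=get_state();p=np.array(s['tcp_pos']);R=np.array(s['eef_rot'])
print([proj(c,p-R[:,0]*b+R[:,1]*a-R[:,2]*.011)[0].round(0) for b in(.04,.05) for a in(-.03,.03)])
w=cv2.imread('pics/wrist4.png')[160:360,180:400]
cv2.imwrite('pics/w4c.png',np.clip(255*(cv2.resize(w,None,fx=3,fy=3)/255.)**.5,0,255).astype(np.uint8))
E
```

```text
t 5.725 tcp [0.5195 0.184  0.0608] w 0.058785143175909584 F [ 0.7 -0.3 -0.6] q [ 0.21  0.44 -0.3   0.82  0.    2.04]
shift mm [63.8 -1.5  1.6] share [ 0.255 -0.006  0.006] rot share [ 0.     -0.001  -0.0014]
[array([220., 243.]), array([349., 243.]), array([216., 252.]), array([354., 252.])]
```

View pics/w4c.png

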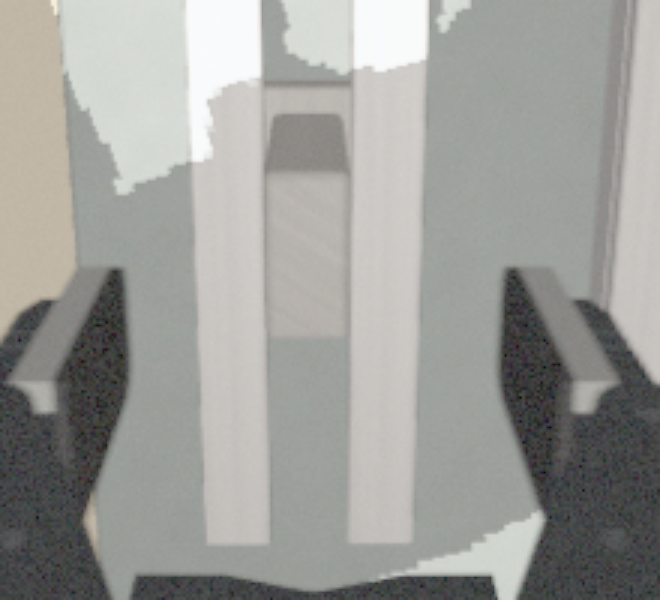

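The paddle is upright again, with its top at px (268–296, 217–272), and centred between the open fingers. I'll re-measure it, then descend with the tips' true position allowed for.

```bash
python3 - <<'E'
from h import *
c=load('wrist4')
B=np.array([onz(c,180+x/3-.3,160+y/3-.3,.075)[:2] for x,y in[(265,171),(348,171),(346,337),(269,337)]]);print(B.round(4),B.mean(0))
go(*B.mean(0),-.003,-14.86)
E
```

```text
[[0.5148 0.2013]
 [0.5292 0.1975]
 [0.5207 0.1658]
 [0.5067 0.1695]] [0.51785107 0.18352544]
t 5.775 tcp [0.5195 0.184  0.0608] w 0.06013149498225054 F [1.3 0.3 0.2] q [ 0.21  0.44 -0.3   0.82  0.    2.04]
shift mm [63.8 -1.7  1.1] share [ 0.255 -0.007  0.004] rot share [ 0.     -0.001  -0.0014]
```

>>> play_rows(series=[{"dx":0.07,"dy":-0.007,"dz":0.004,"rx":0,"ry":-0.001,"rz":-0.0014,"jaw":60},{"dx":0.07,"dy":0,"dz":0,"rx":0,"ry":0,"rz":0,"jaw":60},{"dx":0.04,"dy":0,"dz":0,"rx":0,"ry":0,"rz":0,"jaw":60},{"dx":0.0,"dy":0,"dz":0,"rx":0,"ry":0,"rz":0,"jaw":60}])

```text
t: 6.28
tcp_pos: [0.5158, 0.1831, 0.011]
eef_rot: [[-0.004, 0.967, -0.256], [-0.001, -0.256, -0.967], [-1.0, -0.003, 0.002]]
ft_force: [-0.5, 0.4, 0.5]
width: 0.0603
```

```bash
python3 - <<'E'
from h import *
go(.5179,.1835,-.003,-14.86)
snap('scene','scene5')
l=cv2.resize(cv2.imread('pics/scene5.png')[160:260,330:450],None,fx=6,fy=6,interpolation=cv2.INTER_CUBIC);cv2.imwrite('pics/s5.png',np.clip(255*(np.clip(l,0,255)/255.)**.5,0,255).astype(np.uint8))
E
```

```text
t 6.275 tcp [0.5158 0.1831 0.011 ] w 0.06025360915719516 F [-0.5  0.4  0.5] q [ 0.21  0.51 -0.35  0.72 -0.    2.04]
shift mm [14.  2. -1.] share [ 0.056  0.008 -0.004] rot share [0.     0.0006 0.0011]
```

View pics/s5.png

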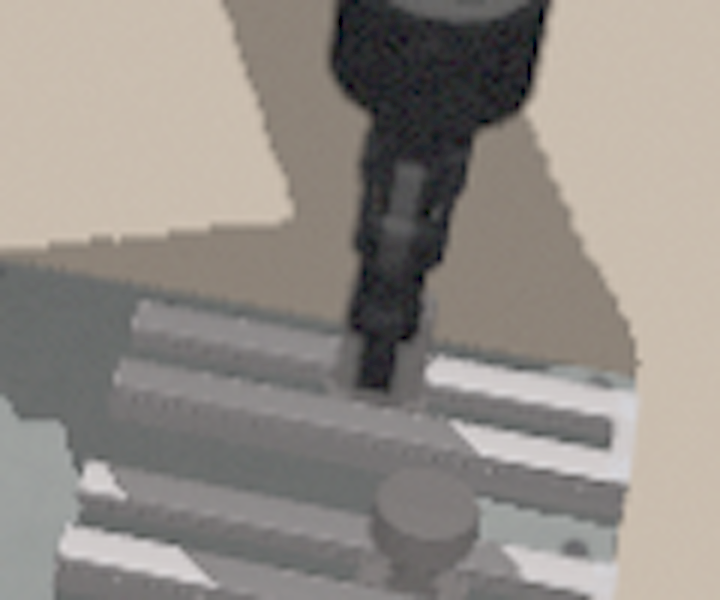

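```bash
python3 - <<'E'
from h import *
c=load('scene5');s=get_state();p=np.array(s['tcp_pos']);R=np.array(s['eef_rot'])
for b in(.03,.04,.05,.06): print(b,proj(c,p-R[:,0]*b+R[:,1]*.030)[0].round(1),proj(c,p-R[:,0]*b+R[:,1]*.035)[0].round(1))
E
```

```text
0.03 [390.1 227.6] [389.8 229. ]
0.04 [390.7 224.3] [390.4 225.7]
0.05 [391.3 221. ] [391.  222.4]
0.06 [391.9 217.6] [391.6 219. ]
```

The finger now hangs in front of the paddle's face, tip at px (392, 225), so the fingers straddle it. I'll go down a further 9 mm and close.

>>> play_rows(series=[{"dx":0.036,"dy":0.008,"dz":-0.004,"rx":0,"ry":0.0006,"rz":0.001,"jaw":60},{"dx":0,"dy":0,"dz":0,"rx":0,"ry":0,"rz":0,"jaw":30},{"dx":0,"dy":0,"dz":0,"rx":0,"ry":0,"rz":0,"jaw":20},{"dx":0,"dy":0,"dz":0,"rx":0,"ry":0,"rz":0,"jaw":8},{"dx":0,"dy":0,"dz":0,"rx":0,"ry":0,"rz":0,"jaw":8},{"dx":0,"dy":0,"dz":0,"rx":0,"ry":0,"rz":0,"jaw":8}], squeeze=50)

```text
t: 7.08
tcp_pos: [0.519, 0.1838, 0.0027]
eef_rot: [[0.002, 0.967, -0.256], [0.001, -0.256, -0.967], [-1.0, 0.002, -0.001]]
ft_force: [-1.0, 0.7, -3.2]
width: 0.0152
```

```bash
python3 - <<'E'
from h import *
s=get_state()
E=np.array([.4919,.08515])+np.array([-.2564,-.9666])*.040
go(*E,s['tcp_pos'][2],-14.86)
snap('wrist','wrist6')
w=cv2.imread('pics/wrist6.png')[160:360,180:400]
cv2.imwrite('pics/w6c.png',np.clip(255*(cv2.resize(w,None,fx=3,fy=3)/255.)**.5,0,255).astype(np.uint8))
E
```

```text
t 7.075 tcp [0.519  0.1838 0.0027] w 0.015206663006503056 F [-1.   0.7 -3.2] q [ 0.21  0.52 -0.36  0.69  0.    2.04]
shift mm [ -0.2  -0.9 142.3] share [-0.001 -0.004  0.569] rot share [ 0.     -0.0003 -0.0005]
```

View pics/w6c.png

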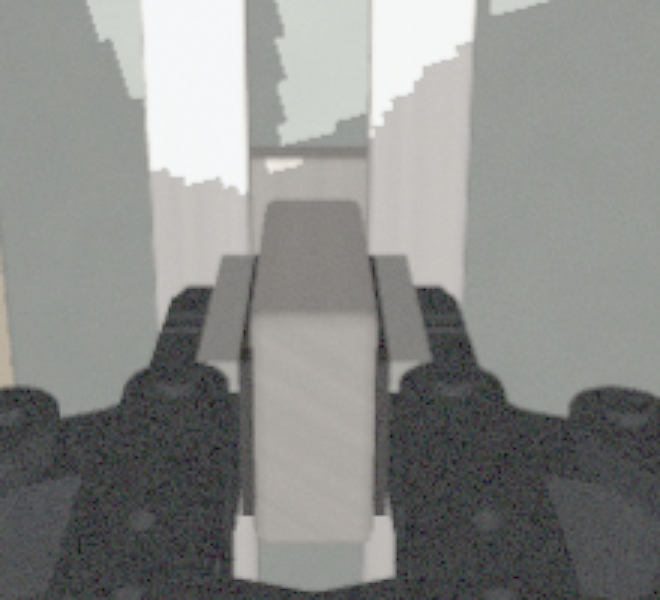

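The pads hold the paddle, centred, opening 15 mm. I'll slide it towards the mouth in measured steps.

>>> play_rows(series=[{"dx":0,"dy":-0.002,"dz":0.04,"rx":0,"ry":0,"rz":0,"jaw":8},{"dx":0,"dy":0,"dz":0.06,"rx":0,"ry":0,"rz":0,"jaw":8},{"dx":0,"dy":0,"dz":0.06,"rx":0,"ry":0,"rz":0,"jaw":8}], squeeze=60)

```text
t: 7.5
tcp_pos: [0.5077, 0.1434, 0.0027]
eef_rot: [[0.002, 0.967, -0.255], [0.001, -0.255, -0.967], [-1.0, 0.002, -0.001]]
ft_force: [0.6, 0.7, -1.0]
width: 0.0153
```

```bash
python3 - <<'E'
from h import *
go(.4816,.0465,.0025,-14.86)
E
```

```text
t 7.5 tcp [0.5077 0.1434 0.0027] w 0.015300898241500764 F [ 0.6  0.7 -1. ] q [ 0.14  0.48 -0.42  0.66  0.    1.97]
shift mm [ 1.000e-01 -5.000e-01  1.004e+02] share [ 0.    -0.002  0.402] rot share [ 0.0005 -0.0004 -0.0006]
```

Free slide with negligible force. Continuing.

>>> play_rows(series=[{"dx":0,"dy":-0.002,"dz":0.07,"rx":0,"ry":0,"rz":0,"jaw":8},{"dx":0,"dy":0,"dz":0.08,"rx":0,"ry":0,"rz":0,"jaw":8},{"dx":0,"dy":0,"dz":0.08,"rx":0,"ry":0,"rz":0,"jaw":8},{"dx":0,"dy":0,"dz":0.06,"rx":0,"ry":0,"rz":0,"jaw":8}])

```text
t: 8.0
tcp_pos: [0.4865, 0.0674, 0.0027]
eef_rot: [[0.002, 0.966, -0.257], [-0.0, -0.257, -0.966], [-1.0, 0.002, -0.0]]
ft_force: [-0.4, 0.3, -1.7]
width: 0.0153
```

```bash
python3 - <<'E'
from h import *
go(.4816,.0465,.0025,-14.86)
E
```

```text
t 8.0 tcp [0.4865 0.0674 0.0027] w 0.015288220306149805 F [-0.4  0.3 -1.7] q [-0.01  0.43 -0.52  0.62 -0.    1.82]
shift mm [ 0.2  0.7 21.4] share [0.001 0.003 0.086] rot share [-0.0002 -0.0001 -0.0006]
```

>>> play_rows(series=[{"dx":0,"dy":0.002,"dz":0.06,"rx":0,"ry":0,"rz":0,"jaw":8},{"dx":0,"dy":0,"dz":0.03,"rx":0,"ry":0,"rz":0,"jaw":8},{"dx":0,"dy":0,"dz":0,"rx":0,"ry":0,"rz":0,"jaw":8}])

```text
t: 8.38
tcp_pos: [0.4804, 0.0428, 0.0028]
eef_rot: [[0.002, 0.966, -0.259], [-0.0, -0.259, -0.966], [-1.0, 0.002, -0.0]]
ft_force: [-0.2, 0.0, -2.0]
width: 0.0152
```

```bash
python3 - <<'E'
from h import *
go(.4816,.0465,.0025,-14.86)
snap('wrist','wrist7');snap('top','top7')
E
```

```text
t 8.375 tcp [0.4804 0.0428 0.0028] w 0.015195323388799555 F [-0.2  0.  -2. ] q [-0.06  0.41 -0.54  0.61 -0.    1.77]
shift mm [ 0.3  0.2 -3.9] share [ 0.001  0.001 -0.016] rot share [-0.0009 -0.0001 -0.0005]
```

View pics/wrist7.png

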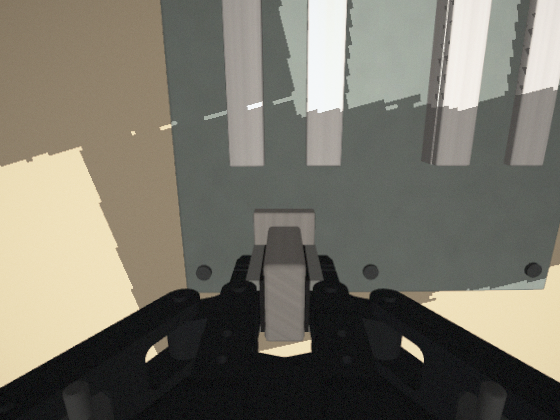

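The foot's far edge (row 210) is well clear of the rail ends (row 165). Lift.

>>> play_rows(series=[{"dx":-0.04,"dy":0,"dz":0,"rx":0,"ry":0,"rz":0,"jaw":8},{"dx":-0.1,"dy":0,"dz":0,"rx":0,"ry":0,"rz":0,"jaw":8},{"dx":-0.1,"dy":0,"dz":0,"rx":0,"ry":0,"rz":0,"jaw":8},{"dx":-0.05,"dy":0,"dz":0,"rx":0,"ry":0,"rz":0,"jaw":8}])

```text
t: 8.98
tcp_pos: [0.4802, 0.0452, 0.0782]
eef_rot: [[0.001, 0.967, -0.256], [0.0, -0.256, -0.967], [-1.0, 0.0, -0.001]]
ft_force: [0.1, -0.2, -2.6]
width: 0.0153
```

```bash
python3 - <<'E'
from h import *
snap('wrist','wrist8')
# tray centre: bottom outline in top0, refine
go(.5455,-.2625,.075,-16)
E
```

```text
t 9.025 tcp [0.4808 0.0452 0.0792] w 0.015245786139211811 F [ 0.8  0.1 -1.1] q [-0.06  0.31 -0.45  0.81  0.    1.77]
shift mm [  4.2 141.2 281. ] share [0.017 0.565 1.124] rot share [ 0.0066 -0.0003 -0.0005]
```

View pics/wrist8.png

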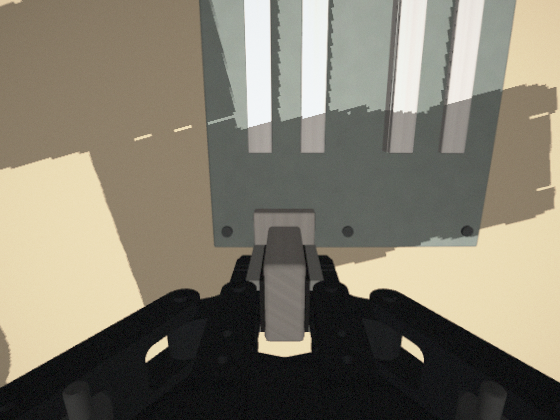

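The dog came up with the gripper in the same position in the view. Over to the tray.

>>> play_rows(series=[{"dx":0,"dy":0.04,"dz":0.08,"rx":0.002,"ry":0,"rz":0,"jaw":8},{"dx":0,"dy":0.06,"dz":0.12,"rx":0.002,"ry":0,"rz":0,"jaw":8},{"dx":0,"dy":0.07,"dz":0.14,"rx":0.002,"ry":0,"rz":0,"jaw":8},{"dx":0,"dy":0.07,"dz":0.14,"rx":0,"ry":0,"rz":0,"jaw":8},{"dx":0,"dy":0.07,"dz":0.14,"rx":0,"ry":0,"rz":0,"jaw":8},{"dx":0,"dy":0.07,"dz":0.14,"rx":0,"ry":0,"rz":0,"jaw":8},{"dx":0,"dy":0.05,"dz":0.1,"rx":0,"ry":0,"rz":0,"jaw":8},{"dx":0,"dy":0,"dz":0,"rx":0,"ry":0,"rz":0,"jaw":8}])

```text
t: 10.02
tcp_pos: [0.5273, -0.1957, 0.0757]
eef_rot: [[-0.0, 0.963, -0.27], [0.002, -0.27, -0.963], [-1.0, -0.001, -0.002]]
ft_force: [0.5, 0.2, -2.6]
width: 0.0151
```

```bash
python3 - <<'E'
from h import *
snap('wrist','wrist9');snap('scene','scene9')
go(.5455,-.2625,.075,-16)
E
```

```text
t 10.125 tcp [ 0.5266 -0.1936  0.0757] w 0.015447456980739072 F [-0.4  0.4 -1.2] q [-0.48  0.45 -0.24  0.88  0.    1.36]
shift mm [ 0.5 36.7 61.3] share [0.002 0.147 0.245] rot share [ 0.0024 -0.0009  0.0007]
```

View pics/wrist9.png

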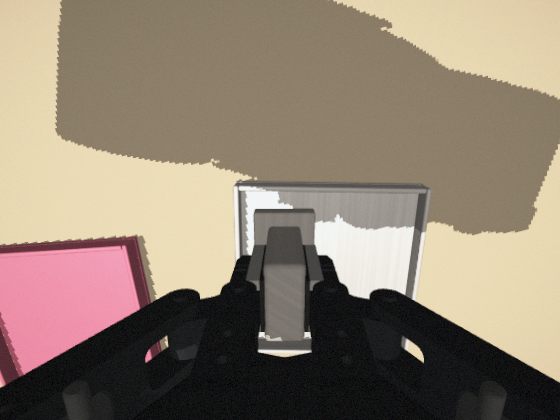

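View pics/scene9.png

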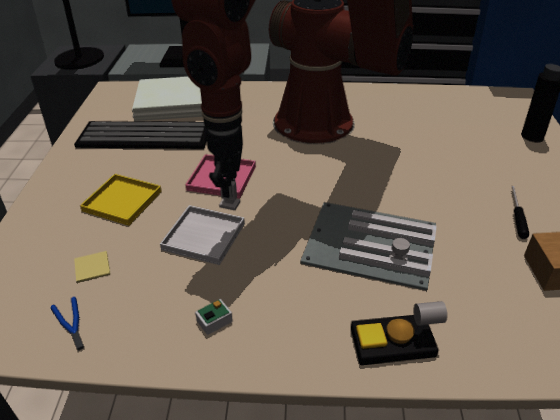

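```bash
python3 - <<'E'
from h import *
c=load('wrist9')
a=onz(c,236,184,.02)[:2];b=onz(c,428.5,186,.02)[:2];print(a,b,np.linalg.norm(b-a))
u=(b-a)/np.linalg.norm(b-a);n=np.array([u[1],-u[0]]);C=(a+b)/2+n*.075;print('tray',C,np.degrees(np.arctan2(u[1],u[0])))
s=load('scene9')
for p in[(203,209),(243.5,219),(207,259),(163,238)]: print(onz(s,*p,.02).round(4))
E
```

```text
[ 0.49760256 -0.16814431] [ 0.63561419 -0.20818239] 0.14370197911055446
tray [ 0.54571196 -0.26019348] -16.177793978057416
[ 0.4689 -0.2698  0.02  ]
[ 0.5028 -0.1662  0.02  ]
[ 0.6418 -0.2335  0.02  ]
[ 0.578  -0.3465  0.02  ]
```

>>> play_rows(series=[{"dx":0,"dy":0.06,"dz":0.1,"rx":0.001,"ry":0,"rz":0,"jaw":8},{"dx":0,"dy":0.06,"dz":0.1,"rx":0.001,"ry":0,"rz":0,"jaw":8},{"dx":0.0,"dy":0.02,"dz":0.03,"rx":0,"ry":0,"rz":0,"jaw":8},{"dx":0.08,"dy":0,"dz":0,"rx":0,"ry":0,"rz":0,"jaw":8},{"dx":0.08,"dy":0,"dz":0,"rx":0,"ry":0,"rz":0,"jaw":8},{"dx":0.0,"dy":0,"dz":0,"rx":0,"ry":0,"rz":0,"jaw":8}])

```text
t: 10.88
tcp_pos: [0.5439, -0.251, 0.0337]
eef_rot: [[-0.005, 0.964, -0.267], [0.008, -0.267, -0.964], [-1.0, -0.007, -0.006]]
ft_force: [-0.3, 0.5, -1.9]
width: 0.0156
```

```bash
python3 - <<'E'
from h import *
go(.546,-.261,-.003,-16)
snap('wrist','wrist10');snap('scene','scene10')
l=cv2.imread('pics/scene10.png')[130:270,140:280];cv2.imwrite('pics/s10.png',cv2.resize(l,None,fx=4,fy=4))
E
```

```text
t 10.875 tcp [ 0.5439 -0.251   0.0337] w 0.015645916664562935 F [-0.3  0.5 -1.9] q [-0.56  0.56 -0.17  0.84  0.    1.28]
shift mm [36.6  4.9  9.3] share [0.147 0.02  0.037] rot share [ 0.0027 -0.002   0.0021]
```

View pics/wrist10.png

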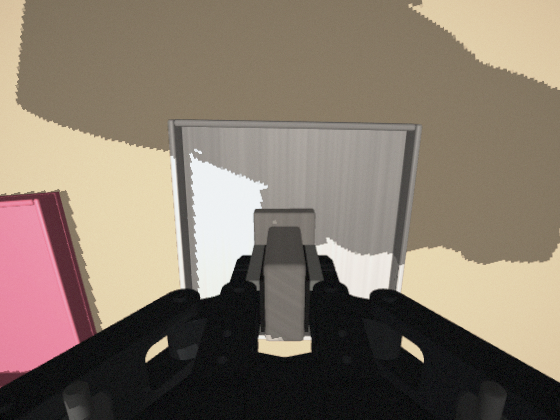

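View pics/s10.png

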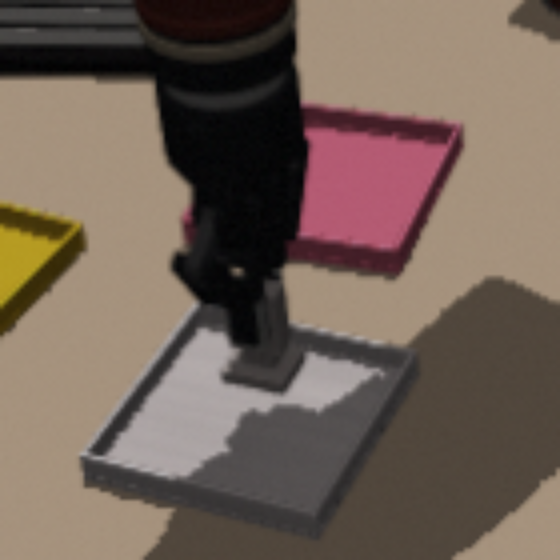

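The dog hangs over the aluminium tray's interior and the drift so far is small. I'll correct it, level up and lower.

>>> play_rows(series=[{"dx":0.04,"dy":0.02,"dz":0.035,"rx":0.0025,"ry":-0.002,"rz":0.002,"jaw":8},{"dx":0.04,"dy":0,"dz":0,"rx":0,"ry":0,"rz":0,"jaw":8},{"dx":0.01,"dy":0,"dz":0,"rx":0,"ry":0,"rz":0,"jaw":8},{"dx":0,"dy":0,"dz":0,"rx":0,"ry":0,"rz":0,"jaw":8}])

```text
t: 11.48
tcp_pos: [0.5488, -0.2626, 0.0129]
eef_rot: [[0.005, 0.961, -0.275], [-0.003, -0.275, -0.961], [-1.0, 0.005, 0.002]]
ft_force: [-0.2, 0.4, -2.2]
width: 0.0155
```

```bash
python3 - <<'E'
from h import *
go(.546,-.261,-.003,-16)
E
```

```text
t 11.475 tcp [ 0.5488 -0.2626  0.0129] w 0.015480142471957918 F [-0.2  0.4 -2.2] q [-0.57  0.59 -0.18  0.79 -0.    1.28]
shift mm [15.9 -3.2 -0.8] share [ 0.063 -0.013 -0.003] rot share [ 0.0001  0.0006 -0.0017]
```

>>> play_rows(series=[{"dx":0.025,"dy":-0.006,"dz":0,"rx":0,"ry":0.0006,"rz":-0.0017,"jaw":8},{"dx":0.016,"dy":0,"dz":0,"rx":0,"ry":0,"rz":0,"jaw":8},{"dx":0,"dy":0,"dz":0,"rx":0,"ry":0,"rz":0,"jaw":8},{"dx":0,"dy":0,"dz":0,"rx":0,"ry":0,"rz":0,"jaw":8}])

```text
t: 11.98
tcp_pos: [0.5474, -0.2622, 0.0021]
eef_rot: [[-0.0, 0.961, -0.275], [0.0, -0.275, -0.961], [-1.0, -0.0, 0.0]]
ft_force: [0.3, 0.4, -3.1]
width: 0.0154
```

```bash
python3 - <<'E'
from h import *
go(.546,-.261,-.003,-16)
E
```

```text
t 11.975 tcp [ 0.5474 -0.2622  0.0021] w 0.01542027919505709 F [ 0.3  0.4 -3.1] q [-0.57  0.61 -0.19  0.77 -0.    1.28]
shift mm [ 5.1 -1.7 -0.8] share [ 0.02  -0.007 -0.003] rot share [0.0001 0.     0.0001]
```

>>> play_rows(series=[{"dx":0.01,"dy":0,"dz":0,"rx":0,"ry":0,"rz":0,"jaw":8},{"dx":0.006,"dy":0,"dz":0,"rx":0,"ry":0,"rz":0,"jaw":8},{"dx":0,"dy":0,"dz":0,"rx":0,"ry":0,"rz":0,"jaw":8}])

```text
t: 12.35
tcp_pos: [0.5476, -0.2623, -0.0019]
eef_rot: [[0.0, 0.961, -0.275], [-0.0, -0.275, -0.961], [-1.0, 0.0, 0.0]]
ft_force: [0.0, -0.1, -2.8]
width: 0.0154
```

```bash
python3 - <<'E'
from h import *
go(.546,-.261,-.003,-16)
snap('scene','scene11')
l=cv2.imread('pics/scene11.png')[180:270,155:255];cv2.imwrite('pics/s11.png',cv2.resize(l,None,fx=6,fy=6,interpolation=cv2.INTER_CUBIC))
E
```

```text
t 12.35 tcp [ 0.5476 -0.2623 -0.0019] w 0.015369921777531092 F [ 0.  -0.1 -2.8] q [-0.57  0.61 -0.19  0.76 -0.    1.28]
shift mm [ 1.1 -1.9 -0.8] share [ 0.004 -0.007 -0.003] rot share [ 0.0001  0.     -0.0001]
```

View pics/s11.png

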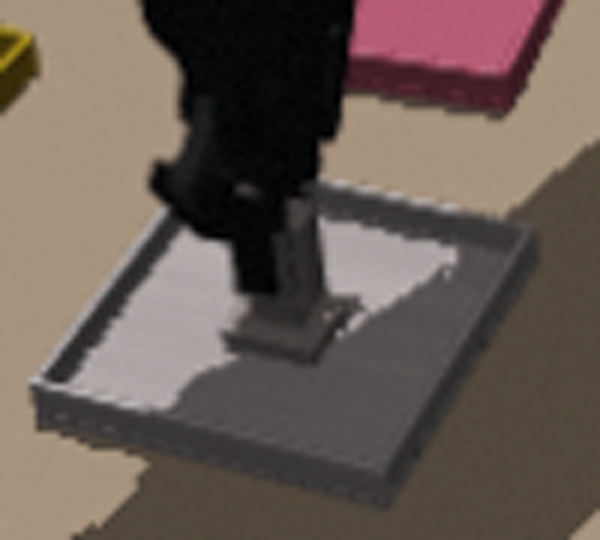

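Almost down, and no contact force yet. Half-millimetre steps follow until the force changes.

>>> play_rows(series=[{"dx":0.003,"dy":0,"dz":0,"rx":0,"ry":0,"rz":0,"jaw":8},{"dx":0.003,"dy":0,"dz":0,"rx":0,"ry":0,"rz":0,"jaw":8},{"dx":0,"dy":0,"dz":0,"rx":0,"ry":0,"rz":0,"jaw":8}])

```text
t: 12.78
tcp_pos: [0.5477, -0.2624, -0.0033]
eef_rot: [[0.0, 0.961, -0.275], [-0.0, -0.275, -0.961], [-1.0, 0.001, 0.0]]
ft_force: [-0.7, 0.4, -1.6]
width: 0.0152
```

```bash
python3 - <<'E'
from h import *
go(.546,-.261,-.003,-16)
E
```

```text
t 12.775 tcp [ 0.5477 -0.2624 -0.0033] w 0.015223385789544082 F [-0.7  0.4 -1.6] q [-0.57  0.61 -0.2   0.76 -0.    1.28]
shift mm [-0.3 -2.  -0.9] share [-0.001 -0.008 -0.003] rot share [ 0.0002  0.0001 -0.0002]
```

>>> play_rows(series=[{"dx":0.003,"dy":0,"dz":0,"rx":0,"ry":0,"rz":0,"jaw":8},{"dx":0.002,"dy":0,"dz":0,"rx":0,"ry":0,"rz":0,"jaw":8}])

```text
t: 13.02
tcp_pos: [0.5477, -0.2624, -0.0033]
eef_rot: [[0.001, 0.961, -0.275], [-0.001, -0.275, -0.961], [-1.0, 0.001, 0.0]]
ft_force: [-2.6, 0.9, 4.8]
width: 0.0152
```

```bash
python3 - <<'E'
from h import *
go(.546,-.261,-.003,-16)
E
```

```text
t 13.025 tcp [ 0.5477 -0.2624 -0.0033] w 0.015172797486765989 F [-2.6  0.9  4.8] q [-0.57  0.61 -0.2   0.76 -0.    1.28]
shift mm [-0.3 -2.  -0.9] share [-0.001 -0.008 -0.004] rot share [ 0.0002  0.0001 -0.0003]
```

Force rose to +5 N and the height stopped changing, so the dog is resting on the tray floor, at the predicted height of -3.3 mm. I'll open gently.

>>> play_rows(series=[{"dx":0,"dy":0,"dz":0,"rx":0,"ry":0,"rz":0,"jaw":17},{"dx":0,"dy":0,"dz":0,"rx":0,"ry":0,"rz":0,"jaw":25},{"dx":0,"dy":0,"dz":0,"rx":0,"ry":0,"rz":0,"jaw":40},{"dx":0,"dy":0,"dz":0,"rx":0,"ry":0,"rz":0,"jaw":50}], squeeze=20)

```text
t: 13.52
tcp_pos: [0.5484, -0.2629, -0.0031]
eef_rot: [[0.002, 0.961, -0.275], [-0.001, -0.275, -0.961], [-1.0, 0.002, 0.001]]
ft_force: [0.4, 0.3, -0.1]
width: 0.0499
```

```bash
python3 - <<'E'
from h import *
go(.546,-.261,-.003,-16)
snap('wrist','wrist12')
E
```

```text
t 13.525 tcp [ 0.5484 -0.2629 -0.0031] w 0.04992800893692653 F [ 0.4  0.3 -0.1] q [-0.57  0.61 -0.2   0.76 -0.    1.28]
shift mm [-0.1 -2.8 -1.1] share [-0.    -0.011 -0.005] rot share [ 0.0002  0.0003 -0.0007]
```

View pics/wrist12.png

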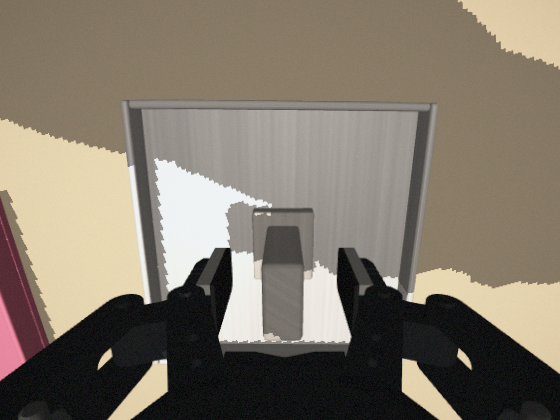

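The dog stands free between the open jaws, at px (263–302, 227–340). Rise straight up.

>>> play_rows(series=[{"dx":-0.04,"dy":0,"dz":0,"rx":0,"ry":0,"rz":0,"jaw":55},{"dx":-0.12,"dy":0,"dz":0,"rx":0,"ry":0,"rz":0,"jaw":55},{"dx":-0.2,"dy":0,"dz":0,"rx":0,"ry":0,"rz":0,"jaw":55},{"dx":-0.2,"dy":0,"dz":0,"rx":0,"ry":0,"rz":0,"jaw":55},{"dx":-0.1,"dy":0,"dz":0,"rx":0,"ry":0,"rz":0,"jaw":55},{"dx":0,"dy":0,"dz":0,"rx":0,"ry":0,"rz":0,"jaw":55},{"dx":0,"dy":0,"dz":0,"rx":0,"ry":0,"rz":0,"jaw":55}])

```text
t: 14.45
tcp_pos: [0.5477, -0.2624, 0.1696]
eef_rot: [[0.003, 0.961, -0.275], [-0.002, -0.275, -0.961], [-1.0, 0.003, 0.001]]
ft_force: [0.5, -0.6, -1.1]
width: 0.0552
```

```bash
python3 - <<'E'
from h import *
go(.546,-.261,.16,-16)
snap('wrist','wrist13');snap('scene','scene13');t=snap('top','top13')
print('knob now',onz(t,144.5,132.8,.065))
E
```

```text
t 14.45 tcp [ 0.5477 -0.2624  0.1696] w 0.05518231555932076 F [ 0.5 -0.6 -1.1] q [-0.57  0.46  0.03  1.14 -0.    1.28]
shift mm [ 9.6 -2.1 -0.9] share [ 0.038 -0.008 -0.003] rot share [ 0.0002  0.0003 -0.001 ]
knob now [0.62107193 0.17932595 0.065     ]
```

View pics/wrist13.png

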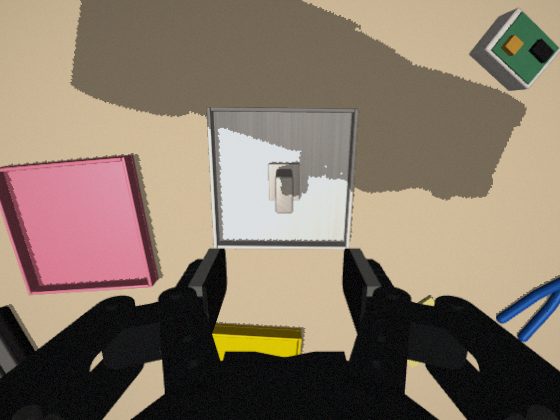

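View pics/scene13.png

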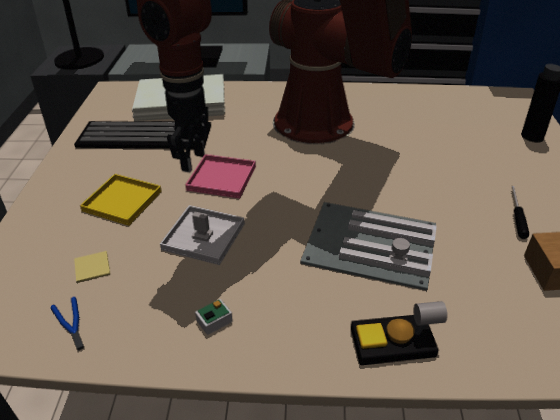

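The dog stands upright near the middle of the aluminium tray (scene px (202,228), wrist px (285,188)). A quick check that the knob dog hasn't moved, then I hand in.

```bash
python3 - <<'E'
from h import *
for a,b,(x,y,w,h) in[('scene0','scene13',(388,236,26,26)),('top0','top13',(132,122,26,22))]:
    A=cv2.imread(f'pics/{a}.png')[y:y+h,x:x+w];B=cv2.imread(f'pics/{b}.png')[y-8:y+h+8,x-8:x+w+8]
    r=cv2.matchTemplate(B,A,cv2.TM_CCOEFF_NORMED);_,v,_,l=cv2.minMaxLoc(r);print(a,'shift px',np.array(l)-8,v)
print(finish_job())
E
```

```text
scene0 shift px [0 0] 0.9994376301765442
top0 shift px [0 0] 0.9986988306045532
the job is handed in; nothing more can be done
None
```

The paddle dog is out of its slot and standing upright near the middle of the bare aluminium tray. I slid it about 145 mm to the open end, lifted it there and carried it over. I lowered it in half-millimetre steps until it touched the tray floor (about 5 N), then released it. The job was handed in at about 14.6 s.

**Failed first grasp:** the fingers closed just above the paddle and tilted it slightly; it settled upright when I opened them. The pictures showed the real fingertips about 40 mm short of the reported TCP along the tool. I allowed for that, and the second grasp held, with the opening reading 15 mm on the 16 mm paddle.

**Last checks:**
- The scene and wrist pictures show the dog upright, with the open gripper well above it and touching nothing.
- The knob dog shows no shift in either fixed camera (0 px).
- The force readings I took after each move stayed under 6 N.

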